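# Load the drying tray in the locking bench clamp and rack it

## Robot

A 7-joint arm with a two-finger parallel gripper is mounted at the origin on the work surface. World frame = base frame: x ahead of the robot, y to its left, z up, the work surface at z = 0. Lengths are in m, angles in rad, forces in N, time in s.
With the tool pointing down it reaches from about 0.4 to 0.9 m from the base axis. Payload 5.6 kg.
Tool frame: the origin (TCP) lies midway between the tips of the shut fingers; the grasp point (between the pads) lies 19 mm behind it; y points along the fingers, z is the direction in which the jaws open and shut, and the axes are right-handed (so a half turn about y gives the same grasp; the last joint's range is limited). The gripper opens to 92 mm and grips with 3 to 60 N. Pads are 20 mm wide; open, the fingers measure 128 mm over their backs; the gripper's body (75 mm by 189 mm) begins 69 mm behind the grasp point.
Start: joints at [1.067, 0.468, -0.012, 1.603, 0.006, 1.071, -0.056], TCP at [0.289, -0.582, 0.215] pointing down, gripper open.
Joint ranges: [-2.53, 2.53], [-0.31, 2.02], [-1.57, 1.55], [0.28, 2.44], [-1.29, 4.43], [0.15, 1.84], [-2.92, 2.92]. Speed limits (rad/s): [2.57, 2.57, 3.14, 3.14, 3.14, 3.14, 3.14].

## Interface

Orientations are given as a 3x3 rotation matrix whose columns are the frame's x, y, z axes.
In Python, from station import env, effector, solver, viewer, workorder, search_frame, tip_of gives the robot as it stands. Calls block until the motion is done:
- env.reach(position, orientation): joint-space move of the TCP to a pose.
- env.movel(position, frame=None, rate=0.15): straight line of the TCP; frame=None keeps the orientation; rate is the mean speed in m/s.
- env.goto_joints(angles): joint-space move.
- effector.release() and effector.grasp(squeeze=None): open the fingers fully, or close them until they stop; squeeze is the grip in N (None keeps the last).
- env.pause(seconds).
- solver.inverse_kinematics(position, orientation): joint angles nearest the present ones, or None.
- env.sense(): the state.
- viewer.read_camera(name): name is "scene" or "top" or "wrist"; returns (picture, depth): 400x640x3 uint8, red, green, blue; 400x640 float32, m along the optical axis (not along the pixel's ray), 0 where there is no reading.
- viewer.camera_info(name): a dict with "intrinsics" (3x3 intrinsics, pixels), "eye" and "rotation" of the camera in the world; the wrist camera has in their place "T_tool_cam" (4x4, takes a point from camera to tool coordinates, whose origin is the TCP and whose axes are the tool frame's). Camera axes: x right, y up, looking along -z (the intrinsics and any distortion apply to the point x, -y, -z); pixel columns grow to the right and rows downward; lengths in m; the calibration is good to about 2 mm. A picture is of the moment at which its call begins: read the wrist's pose just before it. camera_info takes no time and is no camera call.
A pose or a line that the arm cannot do raises env.PlanningError and nothing moves.
- workorder.finish_job(): hands the job in, once; it reports no verdict.
Trained networks look in the newest picture that a camera, given by its name, has taken for a name from the list of things; names that differ only in an ending like _2 or _b are one class to them, and where a whole thing is asked for, a point or a joint stands for the part that bears it (a point fixed in the world has none). Each returns a list of dicts, best first, with "score" (0 to 1); they miss things now and then, are a little off and sometimes report something else, mostly with a low value. They report only what shows in the picture. A call takes as long as a camera call. They do not tell look-alikes from the thing itself.
- search_frame(camera, name): "at" ([x, y, z] in m, in world coordinates, good to about 4 mm: the middle of the surface that is visible of it).
- tip_of(camera, name): "at" ([x, y, z] in m, in world coordinates, good to about 4 mm: a listed point, or the origin of a listed thing).
The state is a dict: "t": time; "joint_positions": joint angles; "joint_velocities": joint speeds; "tau": joint torques, N m; "ee_pos": TCP position; "tcp_rot": TCP orientation; "wrist_force": force on the tool from outside, world axes, zero at the start; "moment": the same for the moment, N m; "gripper_width": finger opening in m.
Only numpy, scipy, OpenCV 4.12 (cv2) and the standard library are available. Lean on these libraries where they do the work, as an engineer would, in place of code of your own. Each camera call takes 0.05 s, during which the arm holds its last target.

## Task

Draw the drying tray back so that the end of its tongue lies between the jaws of the bench clamp, squeeze the clamp's handles until its ratchet locks the jaws firmly on the tongue, and only then lay all the painted wooden discs flat on the tray, side by side inside its lip. When all of them are aboard, press the tail of the longer handle down to free the ratchet so that the clamp springs open, then slide the tray fully home in the wooden rack with its tongue sticking out of the mouth, keeping the tray level and all discs flat on it. Leave the other things on the table alone.

Things in the scene. Friction and masses are not known exactly. Their poses are not given: they have to be found in the camera images.
- clamp: Steel locking bench clamp, fixed, like big locking forceps lying flat: two crossed arms on an upright pivot, foot plate 90 x 70 mm. Origin on the table under the pivot; x points to the jaws (tips at x = 84 mm), y left of that, z up. Arms 28 to 45 mm above the table, pivot head, ratchet bar (at x = -80 mm) and tail end up to 55 mm. The handles run to -x with free space under them.
- shank_right (a joint): Opening of each clamp arm, rad (both move alike, opposite ways): 0 = shut to the stop, 0.12 = fully open, held there by springs when unlocked. Squeezed, it passes three saw teeth and when let go stays near 0.075, 0.040 or 0.005. At 0.075 the jaws do not yet touch the tongue; at 0.040 and 0.005 their sprung rubber pads grip it.
- release (a joint): How far the sprung tail of the longer handle (clamp's y < 0 side) is pressed down out of the clamp's plane, rad: 0 = rest, 0.10 = stop. It bends from the pivot: its rubber-topped end sinks 6 mm at 0.042, which frees the teeth so that the arms spring open, and 14 mm at the stop. Takes 2 to 4 N; springs back up. It also dips by itself as each tooth is passed.
- release_pad (a point): Middle of the black rubber top (20 x 13 mm) of the block at the end of the longer handle's sprung tail (clamp x = -147 mm), 55 mm above the table, 10 mm above the handles; moves with that handle. Press straight down here by 8 to 12 mm to free the ratchet.
- handles (a point): Fixed point on the clamp's centre line midway between the two handle ends (clamp x = -115 mm, 40 mm up; axes as the clamp). Each end is 12 mm wide, 10 mm thick, from x = -98 to -132 mm; only the y < 0 handle has the tail beyond, x = -136 to -158 mm. 70 mm over their outsides when open, 42 mm when shut; squeeze them together here along the clamp's y, about 8 to 15 N a side.
- jaws (a point): Fixed point on the clamp's centre line midway between the jaw pads (clamp x = 70 mm, 37 mm up; axes as the clamp). Each pad is 25 mm long; the open jaws are about 22 mm apart.
- tray_bed (a point): Aluminium drying tray, loose, about 0.45 kg, 200 x 140 mm, floor 5 mm thick, with a lip 4 mm wide rising 5 mm above the floor. Point at the centre of the floor's upper face; x points to the leading edge (the one that enters the rack first), the tongue is at the -x edge, z up.
- tongue_grip (a point): Point on the tray's tongue, an upright flat bar along the tray's x from -100 to -210 mm of the tray's centre, 12 mm thick, 3 to 48 mm above the table. The point lies at tray x = -145 mm, 25 mm up (axes as the tray): hold the tray here from above, fingers closing along the tray's y, and slide it on the table.
- tongue_end (a point): Point near the tongue's far end (tray x = -197.5 mm, 37 mm up; axes as the tray). It belongs at jaws, within about 10 mm, when the tray is drawn back for clamping.
- rack: Low plywood rack, fixed, no floor (the tray slides on the table). Origin on the table at mid-mouth; x points inwards. Side walls 148 mm apart, 70 mm tall, flared guides 26 mm out in front of the mouth; two cross slats on top, 70 to 78 mm up; back stop 200 mm from the mouth. Fully home, the tray's leading edge meets the stop and its centre lies 100 mm in from the mouth.
- disc0_c (a point): Painted wooden disc, white with purple strokes and a small hole, 60 mm across and 16 mm thick, loose, lying flat; about 40 g. Point at its centre, half-way up. Some of the four discs may be absent.
- disc1_c (a point): Painted wooden disc, white with purple strokes and a small hole, 60 mm across and 16 mm thick, loose, lying flat; about 40 g. Point at its centre, half-way up. Some of the four discs may be absent.
- disc2_c (a point): Painted wooden disc, white with purple strokes and a small hole, 60 mm across and 16 mm thick, loose, lying flat; about 40 g. Point at its centre, half-way up. Some of the four discs may be absent.
- disc3_c (a point): Painted wooden disc, white with purple strokes and a small hole, 60 mm across and 16 mm thick, loose, lying flat; about 40 g. Point at its centre, half-way up. Some of the four discs may be absent.
Mind the look-alikes: they are no part of the job. What is shaped like the part that bears disc1_c but blue is not meant.

How it is judged:
On the way, in this order (a step that is already met when the one before it is completed fails the run):
1. the tongue's end lies between the jaws and the ratchet, let go of, holds them shut on it (value of joint shank_right below 0.055 rad and horizontal distance between tongue_end and jaws below 0.014 m and contact force between the fingers and clamp below 0.5 N), for 0.4 s.
2. all discs lie flat on the tray, let go of, with the clamp still locked on the tongue (value of joint shank_right below 0.055 rad and horizontal distance between tongue_end and jaws below 0.014 m and x of disc0_c in the frame of tray_bed between -0.07 and 0.07 m and y of disc0_c in the frame of tray_bed between -0.04 and 0.04 m and z of disc0_c in the frame of tray_bed between 0.004 and 0.012 m and angle between each of disc0_c, disc1_c, disc2_c, disc3_c's own z axis and vertical below 0.12 rad and x of disc1_c in the frame of tray_bed between -0.07 and 0.07 m and y of disc1_c in the frame of tray_bed between -0.04 and 0.04 m and z of disc1_c in the frame of tray_bed between 0.004 and 0.012 m and x of disc2_c in the frame of tray_bed between -0.07 and 0.07 m and y of disc2_c in the frame of tray_bed between -0.04 and 0.04 m and z of disc2_c in the frame of tray_bed between 0.004 and 0.012 m and x of disc3_c in the frame of tray_bed between -0.07 and 0.07 m and y of disc3_c in the frame of tray_bed between -0.04 and 0.04 m and z of disc3_c in the frame of tray_bed between 0.004 and 0.012 m and contact force between the fingers and disc0 below 0.3 N and contact force between the fingers and disc1 below 0.3 N and contact force between the fingers and disc2 below 0.3 N and contact force between the fingers and disc3 below 0.3 N), for 0.3 s.
3. the clamp has been freed and stands open, the discs still flat on the tray (value of joint shank_right above 0.105 rad and x of disc0_c in the frame of tray_bed between -0.07 and 0.07 m and y of disc0_c in the frame of tray_bed between -0.04 and 0.04 m and z of disc0_c in the frame of tray_bed between 0.004 and 0.012 m and angle between each of disc0_c, disc1_c, disc2_c, disc3_c's own z axis and vertical below 0.12 rad and x of disc1_c in the frame of tray_bed between -0.07 and 0.07 m and y of disc1_c in the frame of tray_bed between -0.04 and 0.04 m and z of disc1_c in the frame of tray_bed between 0.004 and 0.012 m and x of disc2_c in the frame of tray_bed between -0.07 and 0.07 m and y of disc2_c in the frame of tray_bed between -0.04 and 0.04 m and z of disc2_c in the frame of tray_bed between 0.004 and 0.012 m and x of disc3_c in the frame of tray_bed between -0.07 and 0.07 m and y of disc3_c in the frame of tray_bed between -0.04 and 0.04 m and z of disc3_c in the frame of tray_bed between 0.004 and 0.012 m), for 0.2 s.
At the end, for the whole second after the job is handed in: Tray home in the rack (within 10 mm of the back stop, 8 mm of the centre line, 0.06 rad of square, flat), every disc flat on its floor (centre within 70 mm along, 40 mm across), clamp open (above 0.105 rad), all at rest (all of step 3 and x of tray_bed in the frame of rack between 0.09 and 0.106 m and y of tray_bed in the frame of rack between -0.008 and 0.008 m and height (world z) of tray_bed below 0.01 m and angle between tray_bed's own z axis and vertical below 0.05 rad and angle between the x axis of tray_bed and the x axis of rack, either way round below 0.06 rad and linear speed of tray below 0.01 m/s and linear speed of each of disc0, disc1, disc2, disc3 below 0.02 m/s); the robot touches nothing.
It fails at once if another thing on the table was shifted by more than 6 cm (distance of any of paint_cup, paint_bottle, tape_roll, brush, sponge, water_bowl, spatula from where it was at the start of the episode above 0.06 m).
It fails at once if the tray was tipped by more than 0.3 rad (angle between tray_bed's own z axis and vertical above 0.3 rad).
Of disc0, disc1, disc2, disc3 only 3 to 4 are there at a start; the rules pass over those that are not, and their reading is None.
At some moment in a run one of disc0, disc1, disc2, disc3 may be knocked a few centimetres aside while the robot is not near it.
Once in a run the grip may slacken for a moment while it holds something.
It also fails if it takes over 210 s, if anything falls off the work surface, if the arm or the gripper's body presses on something with over 40 N, if the wrist force passes 120 N, or if a joint passes its speed limit or range.

## Working session

There is one attempt and no reset: what is moved stays moved. The work goes in short steps, each a Python script; the robot and the scene stay as the last script left them, time stands still between calls to the robot, and variables do not carry over. Pictures are saved under pics/ and viewed, and the job is handed in when it is done.

```bash
ls; mkdir -p pics
cat > h.py <<'E'
import numpy as np, cv2
from station import env, effector, solver, viewer, workorder, search_frame, tip_of
def snap(cam,name):
    im,d=viewer.read_camera(cam); cv2.imwrite(f'pics/{name}.png',im[:,:,::-1]); np.save(f'pics/{name}_d.npy',d); return im,d
def px2w(cam,u,v,d):
    c=viewer.camera_info(cam);K=np.array(c['intrinsics'])
    if cam=='wrist': raise Exception
    p=np.array([(u-K[0,2])/K[0,0]*d,-(v-K[1,2])/K[1,1]*d,-d]); return np.array(c['rotation'])@p+np.array(c['eye'])
E
python3 - <<'E'
from h import *
snap('scene','s0');snap('top','t0')
print(viewer.camera_info('top')); s=env.sense(); print(s)
for n in ['clamp','rack','handles','jaws','tray_bed','tongue_grip','tongue_end','release_pad','disc0_c']:
    for c in ['top','scene']:
        print(n,c,[(np.round(x['at'],3).tolist(),round(x['score'],2)) for x in tip_of(c,n)])
print(env.sense()['t'])
E
```

```text
pics
{'intrinsics': array([[478.03114475,   0.        , 325.00013759],
       [  0.        , 478.03114475, 195.06890387],
       [  0.        ,   0.        ,   1.        ]]), 'eye': array([ 0.40285921, -0.10812694,  1.3096958 ]), 'rotation': array([[-0.02781249,  0.99419351, -0.10395065],
       [-0.99956996, -0.0266937 ,  0.01213864],
       [ 0.00929333,  0.10424355,  0.99450838]])}
{'t': 0.1, 'joint_positions': array([ 1.06700668,  0.46826796, -0.01160445,  1.60350409,  0.0059947 ,
        1.071412  , -0.05632558]), 'joint_velocities': array([-0.0021402 , -0.0017178 , -0.0001055 , -0.0027807 ,  0.00083061,
        0.00021027, -0.00043224]), 'tau': array([ 1.13248068e-03, -5.21649492e+01, -1.28609923e-02, -2.44368821e+01,
       -5.68343187e-02,  1.40500430e-02,  3.91521985e-05]), 'ee_pos': array([ 0.28873941, -0.58177388,  0.21376069]), 'tcp_rot': array([[-8.95742194e-01, -7.87454828e-04,  4.44573167e-01],
       [-4.44573852e-01,  1.34307089e-03, -8.95741194e-01],
       [ 1.08262447e-04, -9.99998788e-01, -1.55312709e-03]]), 'wrist_force': array([ 0.72008958, -0.52448003, -0.4106
[... 363 characters left out ...]
, -0.402, 0.041], 0.77)]
handles scene [([0.494, -0.399, 0.044], 0.91)]
jaws top [([0.483, -0.222, 0.038], 0.84)]
jaws scene [([0.49, -0.217, 0.038], 0.68)]
tray_bed top [([0.519, 0.037, 0.002], 0.93)]
tray_bed scene [([0.524, 0.037, 0.002], 0.82)]
tongue_grip top [([0.541, -0.107, 0.026], 0.94)]
tongue_grip scene [([0.537, -0.104, 0.024], 0.67)]
tongue_end top [([0.548, -0.155, 0.04], 0.82)]
tongue_end scene [([0.545, -0.156, 0.037], 0.64)]
release_pad top [([0.532, -0.426, 0.056], 0.69)]
release_pad scene [([0.53, -0.431, 0.056], 0.55)]
disc0_c top [([0.663, 0.184, 0.005], 0.77), ([0.529, -0.426, 0.057], 0.46)]
disc0_c scene [([0.664, 0.179, 0.01], 0.6), ([0.674, -0.192, 0.007], 0.18)]
1.0
```

View pics/t0.png

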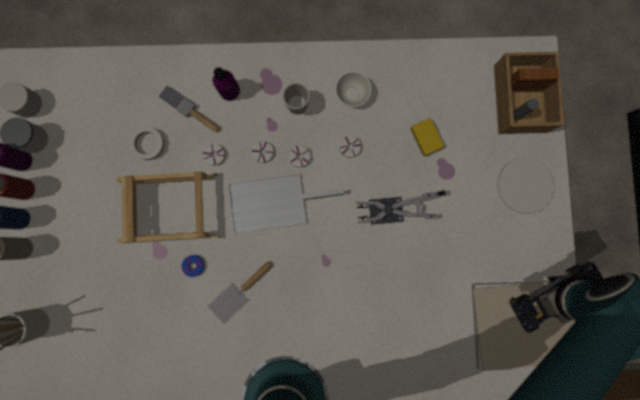

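View pics/s0.png

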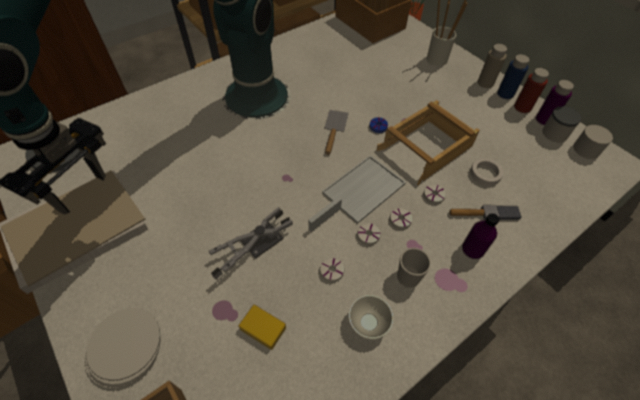

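Run:
```python
from h import *
im=cv2.imread('pics/t0.png'); 
c=cv2.resize(im[130:270,110:460],None,fx=2.28,fy=2.28,interpolation=cv2.INTER_CUBIC); cv2.imwrite('pics/t0c.png',cv2.convertScaleAbs(c,alpha=1.8))
d=np.load('pics/t0_d.npy')
H,W=d.shape;u,v=np.meshgrid(np.arange(W),np.arange(H))
c=viewer.camera_info('top');K=c['intrinsics']
P=np.stack([(u-K[0,2])/K[0,0]*d,-(v-K[1,2])/K[1,1]*d,-d],-1)@c['rotation'].T+c['eye']
np.save('pics/P.npy',P)
z=P[...,2]
for (a,b) in [(214,155),(263,152),(301,157),(351,147)]:
    w=np.s_[b-22:b+22,a-22:a+22]; m=(z[w]>0.008)&(z[w]<0.03)
    p=P[w][m]; print((a,b),m.sum(),p.mean(0).round(4),np.median(p[:,2]).round(4),(p.min(0)+p.max(0))/2, np.ptp(p,axis=0))
print('floor z',z[240:250,300:320].mean(), 'tray',z[190:220,245:290].mean())
for n in ['disc0_c','disc1_c','disc2_c','disc3_c']:
    for cc in ['top','scene']:
        viewer.read_camera(cc)
        print(n,cc,[(np.round(x['at'],3).tolist(),round(x['score'],2)) for x in search_frame(cc,n)])
# tongue
def fit(mask):
    q=P[mask]; print(len(q),q.mean(0).round(4)); 
    r=cv2.minAreaRect(q[:,:2].astype(np.float32)*1000); print(r)
m=np.zeros_like(z,bool);m[160:240,222:312]=1; fit(m&(z>0.0025)&(z<0.02))
m=np.zeros_like(z,bool);m[180:210,300:356]=1; fit(m&(z>0.03)&(z<0.06))
m=np.zeros_like(z,bool);m[180:230,352:456]=1; fit(m&(z>0.022)&(z<0.07))
m=np.zeros_like(z,bool);m[195:225,366:410]=1; fit(m&(z>0.002)&(z<0.07))
m=np.zeros_like(z,bool);m[160:250,110:225]=1; fit(m&(z>0.05)&(z<0.09))
```

```text
(214, 155) 396 [0.6537 0.177  0.0176] 0.0175 [0.65193592 0.18379231 0.01896018] [0.11019694 0.10472379 0.0218912 ]
(263, 152) 359 [0.6613 0.0436 0.0174] 0.0177 [0.66787866 0.04081175 0.01627166] [0.10551485 0.10969992 0.0162981 ]
(301, 157) 421 [ 0.6392 -0.0539  0.0162] 0.0168 [ 0.6464633  -0.05670892  0.0168934 ] [0.11755143 0.11514079 0.01777938]
(351, 147) 354 [ 0.6695 -0.1975  0.0174] 0.0176 [ 0.66556917 -0.1976066   0.01661221] [0.10884188 0.1085964  0.01717888]
floor z 0.008392237717023236 tray 0.008869032238118866
disc0_c top [([0.66, 0.178, 0.017], 0.76)]
disc0_c scene [([0.665, 0.173, 0.02], 0.7), ([0.509, -0.305, 0.041], 0.38)]
disc1_c top [([0.662, 0.051, 0.016], 0.88), ([0.362, 0.237, 0.012], 0.72), ([0.527, 0.031, 0.009], 0.58), ([0.488, -0.325, 0.043], 0.29)]
disc1_c scene [([0.666, 0.045, 0.023], 0.77), ([0.536, 0.024, 0.008], 0.73), ([0.363, 0.238, 0.013], 0.52)]
disc2_c top [([0.65, -0.059, 0.017], 0.52)]
disc2_c scene [([0.653, -0.056, 0.018], 0.96)]
disc3_c top [([0.675, -0.194, 0.016], 0.77)]
disc3_c scene [([0.68, -0.194, 0.016], 0.86)]
5012 [0.5283 0.0354 0.007 ]
((532.436279296875, 37.379180908203125), (246.17225646972656, 217.91165161132812), 88.48870849609375)
217 [ 0.5371 -0.1183  0.0483]
((537.8300170898438, -118.19279479980469), (12.503438949584961, 108.64995574951172), 6.2008161544799805)
859 [ 0.4965 -0.3243  0.0471]
((491.510498046875, -327.45648193359375), (70.52404022216797, 238.8681640625), 6.1281023025512695)
1135 [ 0.492  -0.2909  0.023 ]
((495.0202331542969, -292.232177734375), (123.6004638671875, 80.3434829711914), 88.47269439697266)
2060 [0.514  0.3075 0.0747]
((513.3057250976562, 302.52001953125), (172.6384735107422, 226.42767333984375), 1.9659948348999023)
```

View pics/t0c.png

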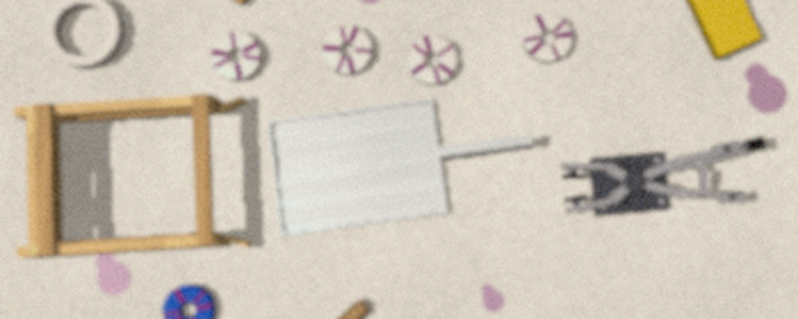

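```bash
cat >> h.py <<'E'
def R(a):  # tool z (jaw dir) at world angle a, pointing down
    z=np.array([np.cos(a),np.sin(a),0]);y=np.array([0,0,-1.]);x=np.cross(y,z); return np.stack([x,y,z],1)
def wcloud(name):
    s=env.sense(); c=viewer.camera_info('wrist'); im,d=snap('wrist',name)
    K=np.array(c['intrinsics']);H,W=d.shape;u,v=np.meshgrid(np.arange(W),np.arange(H))
    T=np.array(c['T_tool_cam']);P=np.stack([(u-K[0,2])/K[0,0]*d,-(v-K[1,2])/K[1,1]*d,-d],-1)
    P=P@T[:3,:3].T+T[:3,3]; P=P@np.array(s['tcp_rot']).T+np.array(s['ee_pos']); P[d==0]=np.nan
    np.save(f'pics/{name}_P.npy',P); return im,d,P
def tips(cam,*ns):
    for n in ns: print(n,[(np.round(x['at'],4).tolist(),round(x['score'],2)) for x in tip_of(cam,n)])
E
python3 - <<'E'
from h import *
c=viewer.camera_info('wrist'); print(c)
for a in [0,np.pi]:
  for p in [(0.49,-0.3,0.3),(0.53,-0.05,0.3),(.52,.2,.3)]:
    q=solver.inverse_kinematics(np.array(p),R(a)); print(a,p,None if q is None else np.round(q,2))
E
```

```text
{'intrinsics': array([[287.22914202,   0.        , 318.71036481],
       [  0.        , 287.22914202, 197.50572819],
       [  0.        ,   0.        ,   1.        ]]), 'T_tool_cam': array([[-2.61369178e-04, -9.70867342e-01, -2.39617477e-01,
        -6.79294973e-02],
       [-4.11213883e-04,  2.39617569e-01, -9.70867268e-01,
        -1.71132910e-01],
       [ 9.99999881e-01, -1.55220746e-04, -4.61862777e-04,
        -4.33952329e-04],
       [ 0.00000000e+00,  0.00000000e+00,  0.00000000e+00,
         1.00000000e+00]])}
0 (0.49, -0.3, 0.3) [ 0.78  0.29 -0.35  1.67  0.11  1.19  0.4 ]
0 (0.53, -0.05, 0.3) [ 0.5   0.24 -0.55  1.76  0.14  1.18 -0.09]
0 (0.52, 0.2, 0.3) [ 0.27  0.37 -0.89  1.69  0.3   1.23 -0.69]
3.141592653589793 (0.49, -0.3, 0.3) [ 0.32  0.26  0.21  1.71 -0.06  1.18 -2.6 ]
3.141592653589793 (0.53, -0.05, 0.3) [-1.01  0.42  1.38  1.84 -0.44  1.24 -2.65]
3.141592653589793 (0.52, 0.2, 0.3) [ 0.5   0.58 -1.31  1.68  0.57  1.34  2.23]
```

```bash
python3 - <<'E'
from h import *
for i,p in enumerate([(0.49,-0.30,0.22),(0.53,-0.06,0.25),(.52,.22,.28)]):
    env.reach(np.array(p),R(0)); wcloud(f'w{i}')
    tips('wrist',*[['clamp','handles','jaws','release_pad','tongue_end'],['tray_bed','tongue_grip','tongue_end','jaws'],['rack']][i])
print(env.sense()['t'])
E
cd pics; python3 -c "
import cv2
for i in range(3): cv2.imwrite(f'w{i}b.png',cv2.convertScaleAbs(cv2.imread(f'w{i}.png'),alpha=1.6))"
```

```text
clamp [([0.496, -0.2852, -0.0001], 0.67)]
handles [([0.4981, -0.4051, 0.0388], 0.61)]
jaws [([0.4878, -0.2157, 0.032], 0.89)]
release_pad [([0.5316, -0.4268, 0.0545], 0.77)]
tongue_end [([0.5464, -0.1544, 0.031], 0.9)]
tray_bed [([0.5273, 0.0386, 0.0061], 0.74), ([0.4899, -0.2157, 0.0324], 0.66)]
tongue_grip [([0.5389, -0.1058, 0.0239], 0.9)]
tongue_end [([0.4908, -0.2163, 0.0351], 0.61), ([0.5457, -0.1581, 0.0339], 0.58)]
jaws [([0.4891, -0.2134, 0.0325], 0.72)]
rack [([0.5206, 0.1932, -0.0019], 0.78), ([0.6549, -0.0551, 0.0093], 0.39)]
5.8167
```

View pics/w0b.png

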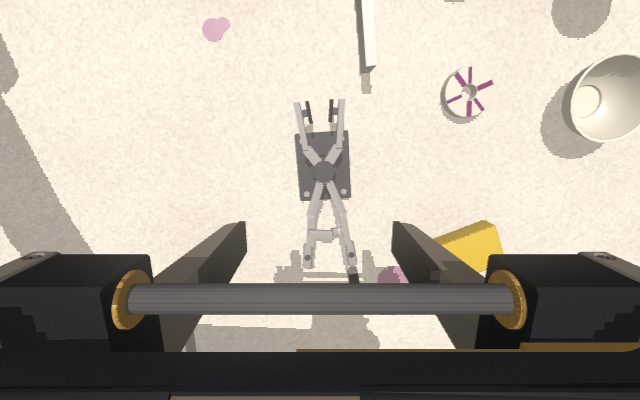

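View pics/w1b.png

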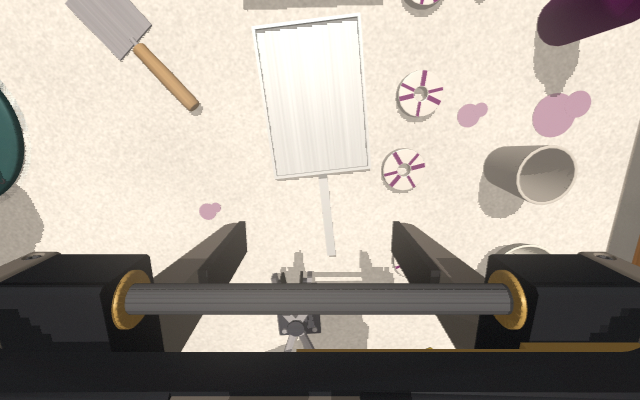

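View pics/w2b.png

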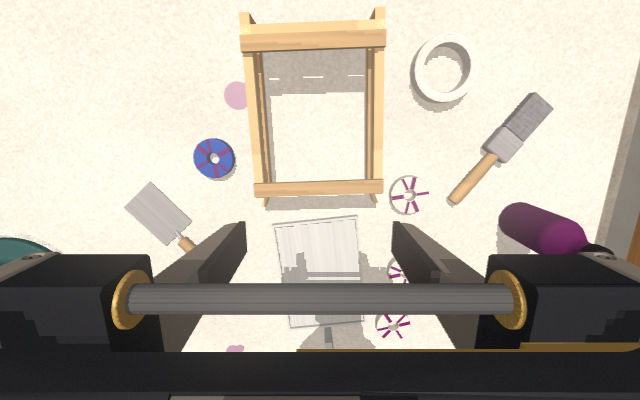

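Run:
```python
from h import *
P=np.load('pics/w0_P.npy');im=cv2.imread('pics/w0.png')
z=P[...,2];print('table z',np.nanmedian(z[150:200,150:250]), np.nanmedian(z[150:200,400:430]))
# upsides at z 0.035-0.05 in clamp area
box=np.zeros(z.shape,bool);box[90:285,285:370]=1
m=box&(z>0.024)&(z<0.075)
Q=P[m]
for y0 in np.arange(-0.46,-0.19,0.01):
    q=Q[(Q[:,1]>y0)&(Q[:,1]<y0+.01)]
    if len(q):
        xs=np.sort(q[:,0]); g=np.where(np.diff(xs)>0.004)[0]; 
        print(round(y0+.005,3),[(round(s[0],4),round(s[-1],4)) for s in np.split(xs,g+1)],q[:,2].max().round(3))
m=box&(z>0.003)&(z<0.02); g=im.max(2)<110
q=P[m&g];r=cv2.minAreaRect(q[:,:2].astype(np.float32)*1000);print(len(q),r)
# tongue & tray w1
P=np.load('pics/w1_P.npy');z=P[...,2];print('table',np.nanmedian(z[150:200,200:250]))
b=np.zeros(z.shape,bool);b[178:258,315:340]=1;q=P[b&(z>0.04)&(z<.055)];print('tongue',len(q),cv2.minAreaRect(q[:,:2].astype(np.float32)*1000),np.median(q[:,2]))
b=np.zeros(z.shape,bool);b[10:185,240:375]=1;q=P[b&(z>0.003)&(z<.02)];print('tray',len(q),cv2.minAreaRect(q[:,:2].astype(np.float32)*1000),np.median(q[:,2]))
P=np.load('pics/w2_P.npy');z=P[...,2];print('table',np.nanmedian(z[110:170,280:360]))
b=np.zeros(z.shape,bool);b[10:205,235:390]=1
Q=P[b&(z>0.05)&(z<.09)]
for y0 in np.arange(0.15,.45,0.015):
    q=Q[(Q[:,1]>y0)&(Q[:,1]<y0+.015)]
    if len(q):
        xs=np.sort(q[:,0]); g=np.where(np.diff(xs)>0.006)[0]; 
        print(round(y0+.0075,4),[(round(s[0],4),round(s[-1],4)) for s in np.split(xs,g+1)],q[:,2].max().round(3))
```

```text
table z 0.0007922175906526774 0.0011788192175498785
-0.435 [(np.float64(0.5276), np.float64(0.5301)), (np.float64(0.5351), np.float64(0.5364)), (np.float64(0.5418), np.float64(0.5418))] 0.056
-0.425 [(np.float64(0.5261), np.float64(0.5403))] 0.058
-0.415 [(np.float64(0.4687), np.float64(0.4792)), (np.float64(0.5241), np.float64(0.5394))] 0.058
-0.405 [(np.float64(0.4688), np.float64(0.4794)), (np.float64(0.5213), np.float64(0.5386))] 0.048
-0.395 [(np.float64(0.4689), np.float64(0.4795)), (np.float64(0.5199), np.float64(0.5371))] 0.048
-0.385 [(np.float64(0.4689), np.float64(0.4809)), (np.float64(0.5172), np.float64(0.5355))] 0.047
-0.375 [(np.float64(0.4731), np.float64(0.4849)), (np.float64(0.4912), np.float64(0.5052)), (np.float64(0.5157), np.float64(0.533))] 0.052
-0.365 [(np.float64(0.4733), np.float64(0.5285))] 0.052
-0.355 [(np.float64(0.4747), np.float64(0.4824)), (np.float64(0.5117), np.float64(0.5257))] 0.05
-0.345 [(np.float64(0.4734), np.float64(0.4838)), (np.float64(0.509), np.float64(0.5242))] 0.047
-0.335 [(np.float64(0.4749), np.float64(0.4863)), (np.float64(0.5064), 
[... 2431 characters left out ...]
)] 0.073
0.3225 [(np.float64(0.4305), np.float64(0.4427)), (np.float64(0.59), np.float64(0.6025))] 0.073
0.3375 [(np.float64(0.43), np.float64(0.4422)), (np.float64(0.5893), np.float64(0.6017))] 0.074
0.3525 [(np.float64(0.429), np.float64(0.4417)), (np.float64(0.589), np.float64(0.6011))] 0.073
0.3675 [(np.float64(0.4283), np.float64(0.5055)), (np.float64(0.5885), np.float64(0.6002))] 0.082
0.3825 [(np.float64(0.4279), np.float64(0.6006))] 0.082
0.3975 [(np.float64(0.4275), np.float64(0.5993))] 0.082
0.4125 [(np.float64(0.4274), np.float64(0.4397)), (np.float64(0.458), np.float64(0.458)), (np.float64(0.4879), np.float64(0.5991))] 0.074
0.4275 [(np.float64(0.5867), np.float64(0.5872))] 0.061
```

```bash
cat >> h.py <<'E'
C=np.array([.4955,-.2855]);th=np.deg2rad(3.75);a=np.array([-np.sin(th),np.cos(th)]);ay=np.array([-np.cos(th),-np.sin(th)])  # clamp x,y axes
J=C+.07*a; Hd=C-.115*a
def at(p,z): return np.array([p[0],p[1],z])
def st(): s=env.sense(); print('t',round(s['t'],2),'ee',s['ee_pos'].round(4),'F',s['wrist_force'].round(1),'w',round(s['gripper_width'],4)); return s
E
python3 - <<'E'
from h import *
P=np.load('pics/w1_P.npy'); print('spat',P[107,197],P[20,145])
print('tray corners',[P[v,u] for u,v in [(253,30),(359,16),(369,170),(276,178)]])
t=np.deg2rad(6.33);g=np.array([.5405,-.1045])
env.reach(at(g,.12),R(t)); env.movel(at(g,.03)); env.movel(at(g,.007),rate=.05); st()
effector.grasp(15); st()
p1=J+.1*a
env.movel(at(p1,.007),R(th),rate=.05); st()
env.movel(at(J+.0525*a,.007),R(th),rate=.04); st()
snap('top','t1');snap('scene','s1')
tips('top','tongue_end','tray_bed')
E
cd pics; python3 -c "
import cv2
cv2.imwrite(f't1b.png',cv2.convertScaleAbs(cv2.resize(cv2.imread(f't1.png')[130:270,150:460],None,fx=2.5,fy=2.5),alpha=1.6))
cv2.imwrite(f's1b.png',cv2.convertScaleAbs(cv2.resize(cv2.imread(f's1.png')[130:300,180:460],None,fx=2.8,fy=2.8),alpha=1.6))"
```

```text
spat [0.3610266  0.0324106  0.00112594] [0.3065521  0.13974206 0.00489958]
tray corners [array([0.44693429, 0.12579315, 0.01207896]), array([0.58235644, 0.14205891, 0.0105331 ]), array([ 6.04934884e-01, -5.67680287e-02, -9.40449698e-05]), array([ 0.46899838, -0.06643673,  0.01122877])]
t 8.53 ee [ 0.5404 -0.1044  0.0068] F [-0.6  0.4  1.1] w 0.092
t 9.72 ee [ 0.5404 -0.1045  0.007 ] F [0.2 0.2 0.6] w 0.0117
t 11.01 ee [ 0.4846 -0.116   0.007 ] F [-0.2 -1.1 -1.1] w 0.0116
t 12.34 ee [ 0.4875 -0.1635  0.007 ] F [ 0.2  0.4 -0.2] w 0.0118
tongue_end []
tray_bed [([0.4764, -0.019, 0.0005], 0.93)]
```

View pics/t1b.png

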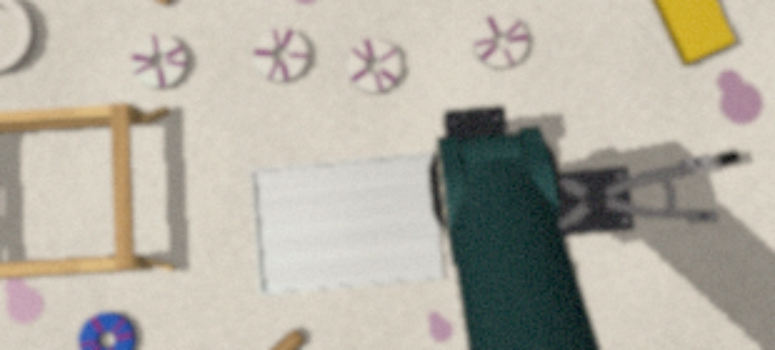

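View pics/s1b.png

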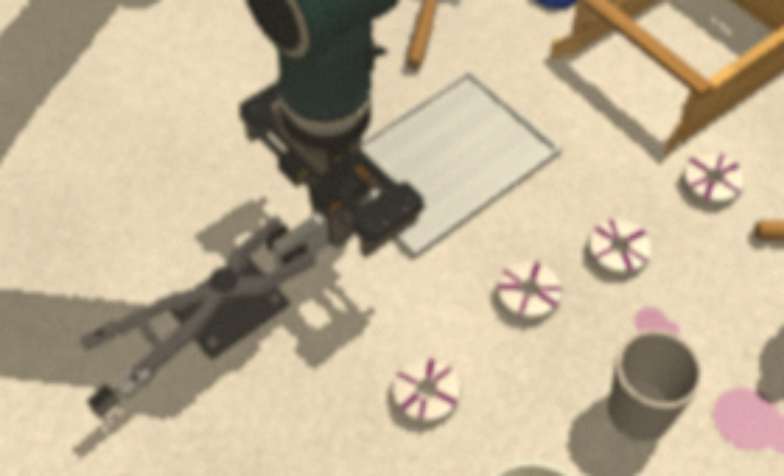

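The tray (t1b px 350,225) is drawn back and its tongue runs in between the jaws. I'll let go, check from above, then go to the handles.

```bash
python3 - <<'E'
from h import *
effector.release(); env.movel(at(J+.0525*a,.15)); 
env.reach(at(Hd,.15),R(th)); im,d,P=wcloud('w3'); tips('wrist','tongue_end','jaws','handles')
z=P[...,2]
m=(z>.04)&(z<.06)&(P[...,1]>-.25)&(P[...,1]<-.12)&(P[...,0]>.45)&(P[...,0]<.53); Q=P[m]
for y0 in np.arange(-0.25,-.12,0.01):
    q=Q[(Q[:,1]>y0)&(Q[:,1]<y0+.01)]
    if len(q):
        xs=np.sort(q[:,0]); g=np.where(np.diff(xs)>0.002)[0]; print(round(y0+.005,3),[(round(float(s[0]),4),round(float(s[-1]),4)) for s in np.split(xs,g+1)])
st()
E
cd pics; python3 -c "
import cv2
cv2.imwrite(f'w3b.png',cv2.convertScaleAbs(cv2.imread(f'w3.png'),alpha=1.6))"
```

```text
tongue_end []
jaws []
handles []
-0.245 [(0.4666, 0.4752), (0.5103, 0.5175)]
-0.235 [(0.4653, 0.4732), (0.4786, 0.4813), (0.5109, 0.5182)]
-0.225 [(0.4644, 0.4712), (0.4778, 0.482), (0.4863, 0.4975), (0.501, 0.5049), (0.5116, 0.5185)]
t 16.02 ee [ 0.5039 -0.3982  0.1504] F [-1.4  0.7  1. ] w 0.0918
```

View pics/w3b.png

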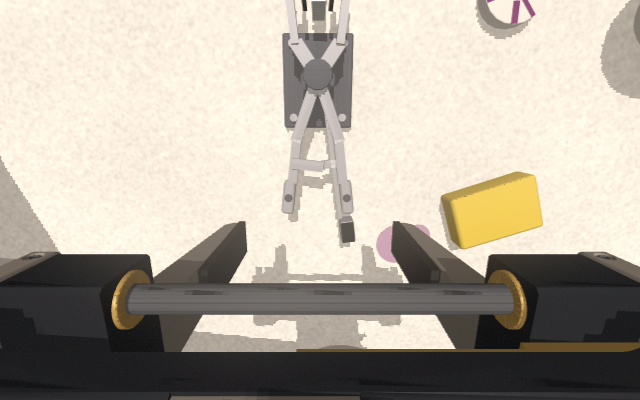

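Run:
```python
from h import *
env.movel(at(Hd,.06)); env.movel(at(Hd,.021),rate=.06); st()
for f in (15,25,35):
    effector.grasp(f); env.pause(.3); s=st()
    if s['gripper_width']<.046: break
```

```text
t 17.57 ee [ 0.5032 -0.4003  0.021 ] F [-0.3 -0.1  0.1] w 0.0926
t 19.02 ee [ 0.5026 -0.4039  0.0214] F [ 0.1 -6.6 -1.3] w 0.0414
```

```bash
python3 - <<'E'
from h import *
effector.release(); env.pause(.3); st(); env.movel(at(Hd,.15)); env.reach(at(C-.14*a,.16),R(th)); im,d,P=wcloud('w4'); st()
z=P[...,2];m=(z>.03)&(z<.065)&(P[...,1]>-.46)&(P[...,1]<-.35)&(P[...,0]>.44)&(P[...,0]<.56); Q=P[m]
for y0 in np.arange(-0.46,-.35,0.01):
    q=Q[(Q[:,1]>y0)&(Q[:,1]<y0+.01)]
    if len(q):
        xs=np.sort(q[:,0]); g=np.where(np.diff(xs)>0.003)[0]; print(round(y0+.005,3),[(round(float(s[0]),4),round(float(s[-1]),4)) for s in np.split(xs,g+1)],q[:,2].max().round(3))
E
cd pics; python3 -c "
import cv2
cv2.imwrite(f'w4b.png',cv2.convertScaleAbs(cv2.imread(f'w4.png'),alpha=1.6))"
```

```text
t 20.18 ee [ 0.503  -0.4003  0.021 ] F [-0.5 -0.1  0.3] w 0.0919
t 21.49 ee [ 0.504  -0.4252  0.1588] F [0.5 0.6 0.1] w 0.0918
-0.445 [(0.5127, 0.5256)] 0.058
-0.435 [(0.512, 0.5254)] 0.058
-0.425 [(0.5105, 0.5247)] 0.058
-0.415 [(0.4815, 0.4929), (0.5099, 0.5262)] 0.051
-0.405 [(0.4812, 0.4925), (0.5093, 0.5261)] 0.048
-0.395 [(0.4807, 0.4921), (0.5075, 0.5253)] 0.048
-0.385 [(0.4805, 0.4916), (0.5068, 0.5245)] 0.048
-0.375 [(0.4827, 0.5195)] 0.052
-0.365 [(0.4823, 0.5187)] 0.052
-0.355 [(0.4819, 0.4905), (0.5039, 0.5179)] 0.047
```

View pics/w4b.png

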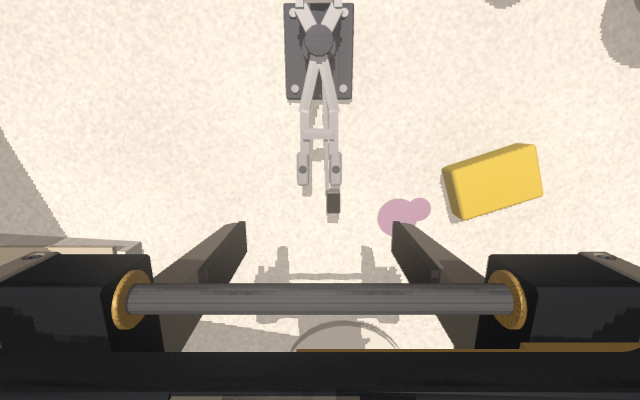

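```bash
cat >> h.py <<'E'
def discs(P,im,x0=.38,x1=.76,y0=-.35,y1=.3):
    z=P[...,2]; sat=im.max(2).astype(int)-im.min(2)
    m=((z>.0115)&(z<.03)&(P[...,0]>x0)&(P[...,0]<x1)&(P[...,1]>y0)&(P[...,1]<y1)).astype(np.uint8)
    n,l,s,c=cv2.connectedComponentsWithStats(m); out=[]
    for i in range(1,n):
        if s[i,4]<150: continue
        q=P[l==i]; (cx,cy),r=cv2.minEnclosingCircle(q[:,:2].astype(np.float32)*1000)
        if 25<r<36: out.append((round(cx/1000,4),round(cy/1000,4),round(r,1),round(float(np.median(q[:,2])),4),(c[i]).round().tolist()))
    return out
E
python3 - <<'E'
from h import *
env.reach(at((.57,-.09),.33),R(0)); im,d,P=wcloud('w5'); print(*discs(P,im),sep='\n')
z=P[...,2]
m=(z>.003)&(z<.02)&(P[...,1]>-.14)&(P[...,1]<.12)&(P[...,0]>.38)&(P[...,0]<.575); q=P[m]
print(cv2.minAreaRect(q[:,:2].astype(np.float32)*1000),len(q),np.median(q[:,2]))
tips('wrist','tray_bed','disc0_c','tongue_end'); st()
E
cd pics; python3 -c "
import cv2
cv2.imwrite(f'w5b.png',cv2.convertScaleAbs(cv2.imread(f'w5.png'),alpha=1.6))"
```

```text
(0.6658, 0.0483, 29.9, 0.0172, [379.0, 79.0])
(0.6509, -0.0538, 30.0, 0.0172, [367.0, 144.0])
(0.6747, -0.1932, 29.9, 0.0171, [377.0, 224.0])
((479.74957275390625, -10.514556884765625), (256.19366455078125, 188.99583435058594), 89.89617156982422) 10773 0.006044118415964916
tray_bed [([0.4837, -0.0174, 0.0082], 0.87)]
disc0_c []
tongue_end [([0.493, -0.2157, 0.0312], 0.97)]
t 23.12 ee [ 0.5698 -0.0912  0.3293] F [-0.5 -0.   0.7] w 0.0919
```

View pics/w5b.png

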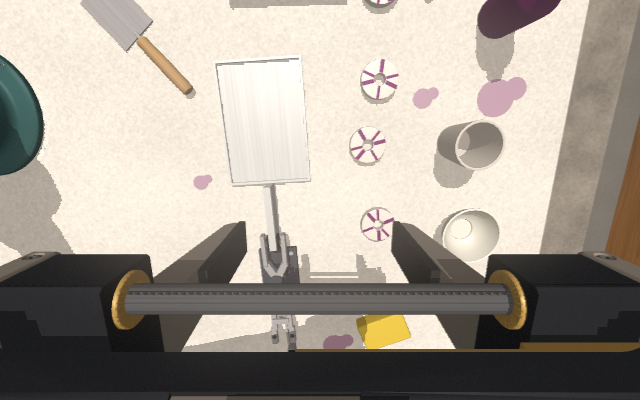

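Run:
```python
from h import *
P=np.load('pics/w5_P.npy');z=P[...,2];u,v=np.meshgrid(np.arange(640),np.arange(400))
for lo in (.0045,.0075,.009):
    m=(z>lo)&(z<.016)&(u>205)&(u<320)&(v>45)&(v<190); 
    n,l,s,c=cv2.connectedComponentsWithStats(m.astype(np.uint8)); i=1+s[1:,4].argmax(); q=P[l==i]
    print(lo,len(q),cv2.minAreaRect(q[:,:2].astype(np.float32)*1000))
# tongue
m=(z>.04)&(z<.055)&(u>255)&(u<285)&(v>180)&(v<235);q=P[m];print(cv2.minAreaRect(q[:,:2].astype(np.float32)*1000))
```

```text
0.0045 10139 ((478.83709716796875, -24.747398376464844), (140.43112182617188, 212.8214874267578), 3.521340847015381)
0.0075 1184 ((478.6744384765625, -22.10387420654297), (140.43112182617188, 207.52444458007812), 3.521340847015381)
0.009 1085 ((478.6744384765625, -22.10387420654297), (140.43112182617188, 207.52444458007812), 3.521340847015381)
((488.34228515625, -161.57504272460938), (25.298362731933594, 87.81710815429688), 13.647448539733887)
```

Four genuine discs (white with purple): w5b px (379,79), (367,144), (377,224) and the fourth at the top edge (380,3). The blue ring near the rack (t0 px 193,265) is the decoy. I'll measure and pick the first.

```bash
cat >> h.py <<'E'
Tc=np.array([.4784,-.0183]);tt=np.deg2rad(3.6);tx=np.array([-np.sin(tt),np.cos(tt)]);ty=np.array([-np.cos(tt),-np.sin(tt)])
RD=R(tt-np.pi/2)
ZP=.007
def pick(p,guess_h=.2):
    env.reach(at(p,.09),RD); env.movel(at(p,ZP),rate=.12); effector.grasp(12); s=st(); env.movel(at(p,.09)); return st()['gripper_width']
def place(sx,sy):
    p=Tc+sx*tx+sy*ty; env.reach(at(p,.09),RD); env.movel(at(p,.03),rate=.12); s=st()
    if s['gripper_width']<.05: print('LOST');return
    env.movel(at(p,ZP+.0065),rate=.03); st(); effector.release(); env.movel(at(p,.1)); st()
def look(name,p=(.57,-.02),h=.33):
    env.reach(at(p,h),R(0)); im,d,P=wcloud(name); cv2.imwrite(f'pics/{name}b.png',cv2.convertScaleAbs(im[:,:,::-1],alpha=1.6)); r=discs(P,im); print(*r,sep='\n'); return r
E
python3 - <<'E'
from h import *
r=look('w6',(.58,.03))
E
```

```text
(0.747, 0.1955, 30.5, 0.0194, [424.0, 64.0])
(0.6622, 0.182, 29.8, 0.0171, [371.0, 71.0])
(0.6657, 0.0485, 29.8, 0.0171, [369.0, 157.0])
(0.6508, -0.0534, 30.0, 0.0172, [358.0, 214.0])
(0.6737, -0.1834, 28.1, 0.0169, [368.0, 277.0])
```

View pics/w6b.png

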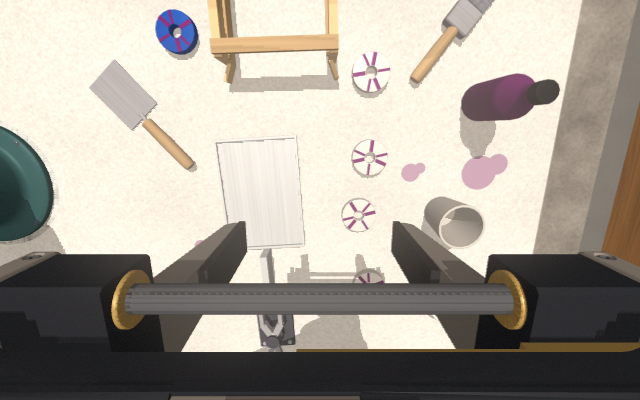

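Run:
```python
from h import *
print(pick((.6622,.182))); place(.056,.033)
look('w7',(.58,.03))
```

```text
t 26.66 ee [0.6624 0.182  0.0073] F [0.4 0.1 2.1] w 0.0596
t 27.36 ee [0.6616 0.1817 0.0893] F [-1.  -0.8 -0.8] w 0.0596
0.059630893000159314
t 29.04 ee [0.4425 0.036  0.0301] F [-0.1  0.3  0.1] w 0.0596
t 29.74 ee [0.4419 0.0355 0.0134] F [-1.2  0.4 -0.6] w 0.0595
t 31.1 ee [0.4415 0.0353 0.0995] F [-0.4 -0.3 -0.3] w 0.092
(0.7478, 0.195, 30.4, 0.0194, [425.0, 64.0])
(0.6663, 0.0485, 30.0, 0.0172, [370.0, 156.0])
(0.442, 0.0364, 29.9, 0.0218, [237.0, 164.0])
(0.6508, -0.0534, 29.9, 0.0171, [359.0, 214.0])
```

View pics/w7b.png

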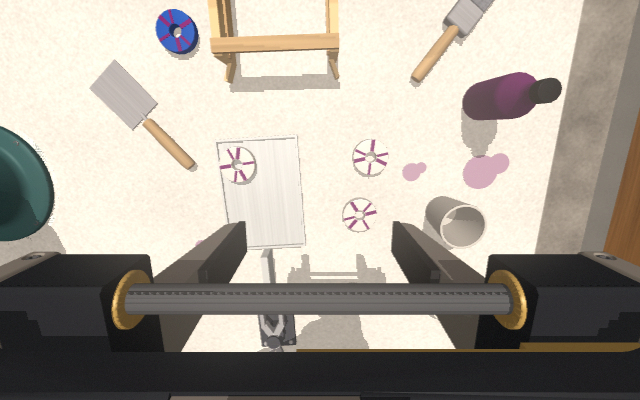

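Run:
```python
from h import *
if pick((.6508,-.0534))>.05: place(-.056,.033)
r=look('w8',(.58,-.06))
```

```text
t 35.17 ee [ 0.651  -0.0535  0.0073] F [-0.9 -1.1  1.6] w 0.0593
t 35.88 ee [ 0.6501 -0.0535  0.0893] F [-0.1 -0.4  0.1] w 0.0594
t 37.35 ee [ 0.4497 -0.076   0.03  ] F [-1.   0.1 -0.7] w 0.0599
t 38.05 ee [ 0.4489 -0.0762  0.0134] F [ 0.  -0.6 -0.6] w 0.0588
t 39.41 ee [ 0.4485 -0.0763  0.0995] F [-0.3  0.2 -0.1] w 0.0918
(0.6658, 0.0484, 30.0, 0.0171, [373.0, 100.0])
(0.4391, 0.0367, 32.8, 0.0218, [233.0, 108.0])
(0.446, -0.0763, 33.1, 0.0218, [242.0, 177.0])
(0.6433, -0.2217, 29.8, 0.017, [354.0, 255.0])
```

View pics/w8b.png

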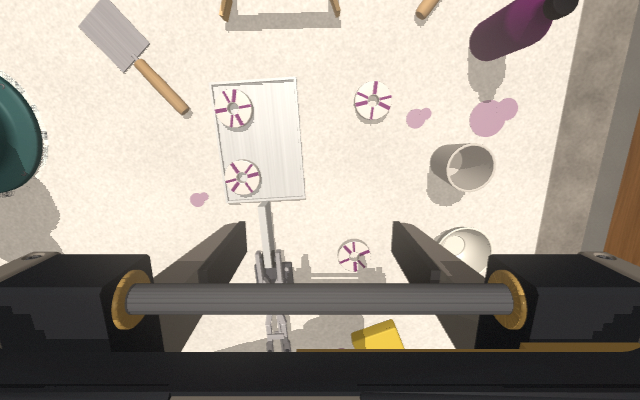

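The knock has happened: the last disc moved to (0.643,-0.222), px (354,255). Continuing with disc1, then re-measuring disc3.

Run:
```python
from h import *
if pick((.6658,.0484))>.05: place(.056,-.033)
r=look('w9',(.58,-.09))
```

```text
t 43.66 ee [0.666  0.0483 0.0073] F [-0.2 -0.3  2.2] w 0.0598
t 44.36 ee [0.6651 0.0481 0.0893] F [ 0.2 -0.3 -1. ] w 0.0595
t 45.68 ee [0.5084 0.0399 0.03  ] F [-0.5  0.6 -0.7] w 0.0596
t 46.38 ee [0.5078 0.0397 0.0135] F [ 0.1 -0.1  0.7] w 0.0595
t 47.74 ee [0.5073 0.0394 0.0995] F [0.9 0.3 0.4] w 0.0916
(0.5081, 0.0402, 29.9, 0.0219, [273.0, 86.0])
(0.4399, 0.0362, 32.3, 0.0218, [232.0, 89.0])
(0.4458, -0.0755, 33.3, 0.0218, [240.0, 159.0])
(0.6434, -0.2219, 29.9, 0.017, [354.0, 240.0])
```

View pics/w9b.png

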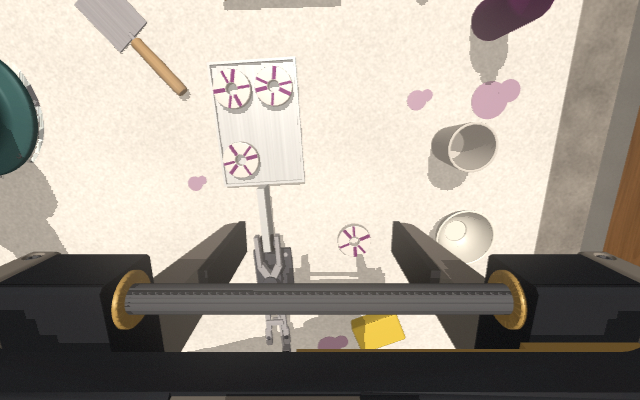

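Run:
```python
from h import *
if pick((.6434,-.2219))>.05: place(-.056,-.033)
r=look('w10',(.55,-.09)); P=np.load('pics/w10_P.npy'); 
for q in r:
    v=np.array(q[:2])-Tc; print(v@tx,v@ty)
env.reach(at(C-.14*a,.16),R(th)); im,d,P=wcloud('w11'); st()
z=P[...,2];m=(z>.03)&(z<.065)&(P[...,1]>-.46)&(P[...,1]<-.35)&(P[...,0]>.44)&(P[...,0]<.56); Q=P[m]
for y0 in np.arange(-0.46,-.38,0.01):
    q=Q[(Q[:,1]>y0)&(Q[:,1]<y0+.01)]
    if len(q):
        xs=np.sort(q[:,0]); g=np.where(np.diff(xs)>0.003)[0]; print(round(y0+.005,3),[(round(float(s[0]),4),round(float(s[-1]),4)) for s in np.split(xs,g+1)],q[:,2].max().round(3))
q=Q[Q[:,2]>.052];print('pad',q.min(0),q.max(0))
```

```text
t 51.94 ee [ 0.6435 -0.2221  0.0073] F [-1.   0.2  1.7] w 0.0591
t 52.64 ee [ 0.6427 -0.2218  0.0893] F [ 0.1 -0.1 -1.5] w 0.0595
t 54.1 ee [ 0.5154 -0.0724  0.03  ] F [ 0.6  0.9 -0.1] w 0.0597
t 54.8 ee [ 0.5149 -0.0721  0.0135] F [ 0.7 -0.1 -0.1] w 0.0597
t 56.16 ee [ 0.5143 -0.0722  0.0995] F [-0.3 -0.1  0.1] w 0.0921
(0.5078, 0.0404, 30.0, 0.0219, [292.0, 85.0])
(0.4422, 0.0362, 29.9, 0.0219, [251.0, 88.0])
(0.5148, -0.0711, 29.8, 0.0219, [298.0, 157.0])
(0.4492, -0.0754, 29.8, 0.0218, [259.0, 159.0])
0.05673812768457773 -0.033027789312161916
0.05666547350630195 0.032706484254755856
-0.05498138617187975 -0.03301283348364138
-0.055153843022998354 0.03272771913522933
t 59.04 ee [ 0.5064 -0.4235  0.1612] F [0.5 0.3 0.9] w 0.0917
-0.445 [(0.5128, 0.5258)] 0.058
-0.435 [(0.512, 0.5256)] 0.059
-0.425 [(0.5105, 0.5249)] 0.058
-0.415 [(0.481, 0.4927), (0.5098, 0.5263)] 0.054
-0.405 [(0.4807, 0.4924), (0.509, 0.5261)] 0.048
-0.395 [(0.4802, 0.4918), (0.5083, 0.5251)] 0.048
-0.385 [(0.48, 0.4921), (0.5066, 0.5244)] 0.048
-0.375 [(0.4823, 0.5194)] 0.052
pad [ 0.50102954 -0.44168175  0.05205861] [ 0.52576111 -0.36163798  0.0588118 ]
```

View pics/w10b.png

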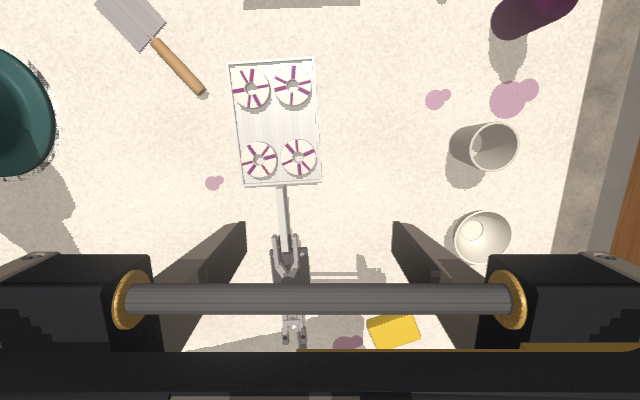

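```bash
python3 - <<'E'
from h import *
p=np.array([.521,-.4345])
env.reach(at(p,.12),R(th)); effector.grasp(10); st(); env.movel(at(p,.062)); st()
for z in (.055,.052,.049,.047,.0455,.0445):
    env.movel(at(p,z),rate=.03); st()
env.pause(.2); env.movel(at(p,.13),rate=.1); env.reach(at(C-.14*a,.16),R(th)); im,d,P=wcloud('w12'); st()
z=P[...,2];m=(z>.03)&(z<.065)&(P[...,1]>-.46)&(P[...,1]<-.35)&(P[...,0]>.44)&(P[...,0]<.56); Q=P[m]
for y0 in np.arange(-0.46,-.38,0.01):
    q=Q[(Q[:,1]>y0)&(Q[:,1]<y0+.01)]
    if len(q):
        xs=np.sort(q[:,0]); g=np.where(np.diff(xs)>0.003)[0]; print(round(y0+.005,3),[(round(float(s[0]),4),round(float(s[-1]),4)) for s in np.split(xs,g+1)],q[:,2].max().round(3))
E
cd pics; python3 -c "
import cv2
cv2.imwrite(f'w12b.png',cv2.convertScaleAbs(cv2.imread(f'w12.png'),alpha=1.6))"
```

```text
t 60.68 ee [ 0.521  -0.4345  0.12  ] F [-0.  -0.9 -0. ] w 0.0007
t 61.22 ee [ 0.5213 -0.4344  0.062 ] F [ 0.4 -0.4  0.8] w 0.0006
t 61.6 ee [ 0.5214 -0.4348  0.0556] F [ 0.3 -0.6  1. ] w 0.0003
t 61.85 ee [ 0.521  -0.4346  0.052 ] F [0.6 0.1 0.2] w 0.0002
t 62.1 ee [ 0.521  -0.4343  0.0487] F [ 0.1 -0.3  1.8] w 0.0005
t 62.35 ee [ 0.521  -0.4344  0.0469] F [0.8 0.3 1.8] w 0.0007
t 62.6 ee [ 0.521  -0.4345  0.0454] F [1.1 0.1 1.4] w 0.0006
t 62.85 ee [ 0.521  -0.4345  0.0445] F [-0.2 -0.2  2. ] w 0.0002
t 64.38 ee [ 0.5044 -0.4252  0.1597] F [ 0.5  0.5 -0.6] w 0.0003
-0.435 [(0.5275, 0.5416)] 0.058
-0.425 [(0.5257, 0.5411)] 0.059
-0.415 [(0.4684, 0.4794), (0.5232, 0.5392)] 0.058
-0.405 [(0.4679, 0.48), (0.5214, 0.5395)] 0.048
-0.395 [(0.4686, 0.4805), (0.5189, 0.5375)] 0.048
-0.385 [(0.4693, 0.4815), (0.5169, 0.5357)] 0.048
-0.375 [(0.4728, 0.4819), (0.4858, 0.5052), (0.5151, 0.5326)] 0.052
```

View pics/w12b.png

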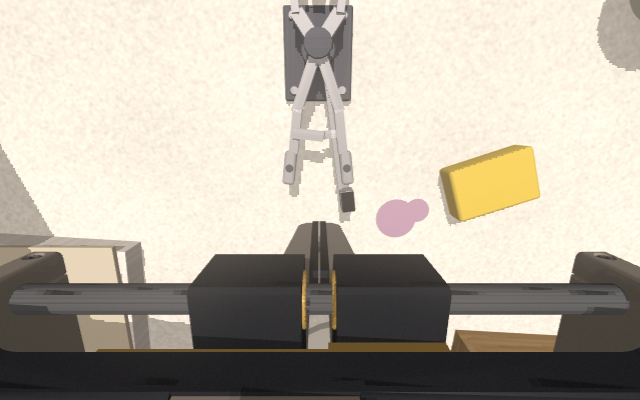

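```bash
cat >> h.py <<'E'
tr=np.deg2rad(1.93);rx=np.array([-np.sin(tr),np.cos(tr)]);Ro=np.array([.5207,.1945])
def gp(d): return Ro+(d-.145)*rx
E
python3 - <<'E'
from h import *
r=look('w13',(.55,-.09)); 
effector.release()
g=Tc-.145*tx; env.reach(at(g,.13),R(tt)); env.movel(at(g,.04)); env.movel(at(g,.007),rate=.05); effector.grasp(25); st()
env.movel(at(g+.05*a,.007),R(th),rate=.05); st()
env.movel(at(gp(-.14),.007),R(tr),rate=.05); st()
snap('top','t2');tips('top','tray_bed'); print(gp(-.14)+.145*rx)
E
cd pics; python3 -c "
import cv2
cv2.imwrite(f't2b.png',cv2.convertScaleAbs(cv2.resize(cv2.imread(f't2.png')[130:270,110:420],None,fx=2.5,fy=2.5),alpha=1.6))"
```

```text
(0.5079, 0.0402, 29.9, 0.022, [292.0, 84.0])
(0.4404, 0.0367, 31.7, 0.0219, [250.0, 87.0])
(0.5149, -0.0713, 29.8, 0.0219, [297.0, 155.0])
(0.4461, -0.0787, 34.2, 0.0218, [258.0, 158.0])
t 70.84 ee [ 0.4874 -0.163   0.007 ] F [-0.4  0.1  0.6] w 0.0117
t 71.99 ee [ 0.4841 -0.1123  0.007 ] F [-0.4  1.5 -0.9] w 0.0118
t 73.17 ee [ 0.5304 -0.0901  0.007 ] F [-1.9 -0.4  0.8] w 0.0119
tray_bed [([0.5192, 0.054, 0.0021], 0.9)]
[0.52541499 0.05457942]
```

View pics/t2b.png

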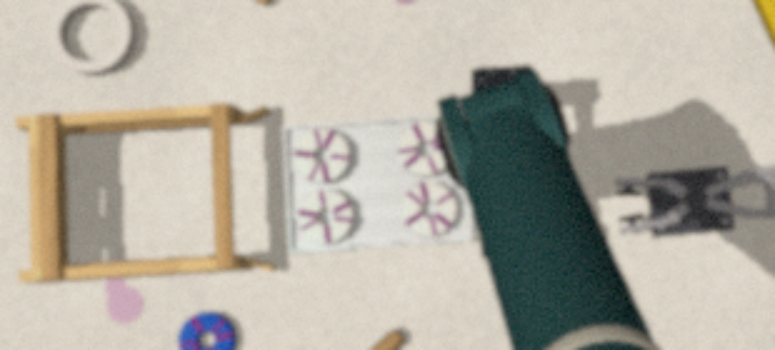

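View pics/w13b.png

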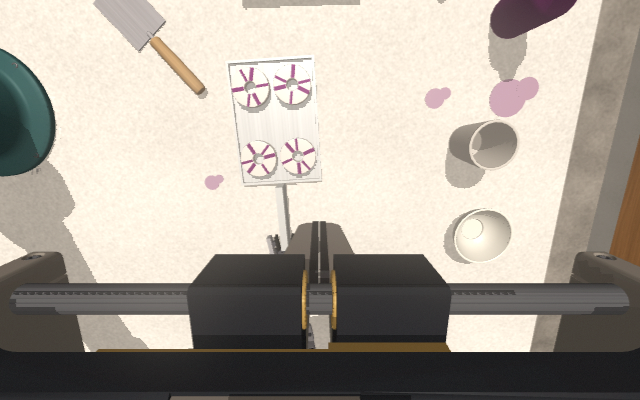

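```bash
python3 - <<'E'
from h import *
for d in (-.09,-.06,-.03,0,.03,.06,.08,.09):
    env.movel(at(gp(d),.007),R(tr),rate=.04); s=st(); print(d)
    if np.linalg.norm(s['wrist_force'][:2])>8: break
snap('top','t3');tips('top','tray_bed')
E
cd pics; python3 -c "
import cv2
cv2.imwrite(f't3b.png',cv2.convertScaleAbs(cv2.resize(cv2.imread(f't3.png')[130:270,110:420],None,fx=2.5,fy=2.5),alpha=1.6))"
```

```text
t 74.67 ee [ 0.5286 -0.04    0.007 ] F [ 0.  -0.1 -1.3] w 0.0116
-0.09
t 75.57 ee [ 0.5275 -0.0092  0.007 ] F [-0.9  1.9 -1.4] w 0.0118
-0.06
t 76.47 ee [0.5265 0.0207 0.007 ] F [ 0.4  1.2 -1.2] w 0.0123
-0.03
t 77.37 ee [0.5254 0.0507 0.007 ] F [-1.   2.1 -2.7] w 0.0118
0
t 78.27 ee [0.5245 0.0807 0.007 ] F [ 0.2  1.9 -2.1] w 0.0116
0.03
t 79.17 ee [0.5234 0.1106 0.007 ] F [-0.1  2.6 -1.1] w 0.0118
0.06
t 79.82 ee [0.5228 0.1308 0.007 ] F [-0.3  2.4 -2.4] w 0.0117
0.08
t 80.22 ee [0.5225 0.1405 0.007 ] F [ 0.2  2.5 -1.9] w 0.0119
0.09
tray_bed [([0.5165, 0.2853, 0.0017], 0.82)]
```

View pics/t3b.png

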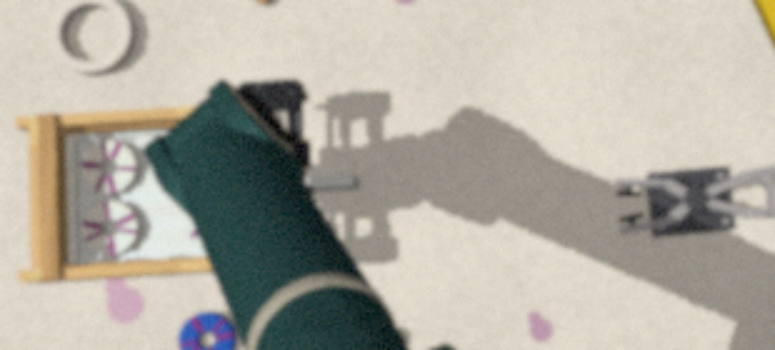

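Force here is only friction; the stop is not reached. Pushing on in small steps until it is felt.

Run:
```python
from h import *
for d in np.arange(.093,.112,.002):
    env.movel(at(gp(d),.007),R(tr),rate=.02); env.pause(.15); s=st(); print(round(d,3))
    if s['wrist_force'][1]<-4 or abs(s['wrist_force'][0])>10: break
snap('top','t4')
```

```text
t 80.77 ee [0.5225 0.1422 0.007 ] F [-0.2 -1.4 -0.3] w 0.0118
0.093
t 81.17 ee [0.5224 0.1446 0.007 ] F [-0.2 -2.1 -0.6] w 0.0117
0.095
t 81.57 ee [0.5223 0.1468 0.007 ] F [ 0.5 -0.8 -0.8] w 0.012
0.097
t 81.97 ee [0.5222 0.1488 0.007 ] F [-0.  -1.3 -0.7] w 0.0118
0.099
t 82.37 ee [0.5223 0.1501 0.007 ] F [ 0.1 -3.3 -0.1] w 0.012
0.101
t 82.77 ee [0.5223 0.1501 0.007 ] F [-0.  -8.6  2.1] w 0.0122
0.103
```

Run:
```python
from h import *
effector.release(); st(); p=env.sense()['ee_pos']; env.movel(np.array([p[0],p[1],.16]),rate=.1); 
env.reach(at((.52,.17),.25),R(0)); im,d,P=wcloud('w14'); cv2.imwrite('pics/w14b.png',cv2.convertScaleAbs(im[:,:,::-1],alpha=1.6))
z=P[...,2]; print(*discs(P,im,y0=.1,y1=.45),sep='\n')
tips('wrist','tray_bed','tongue_grip')
Q=P[(z>.04)&(z<.056)&(abs(P[...,0]-.522)<.03)&(P[...,1]<.19)&(P[...,1]>.05)];print('tongue',cv2.minAreaRect(Q[:,:2].astype(np.float32)*1000),len(Q))
env.reach(at((.45,-.05),.4),R(0)); snap('top','t5'); tips('top','tray_bed'); st()
im=cv2.imread('pics/t5.png'); cv2.imwrite('pics/t5b.png',cv2.convertScaleAbs(im,alpha=1.5))
```

```text
t 84.05 ee [0.5221 0.1525 0.007 ] F [0.1 0.  0.4] w 0.092
(0.5487, 0.3524, 30.0, 0.022, [341.0, 33.0])
(0.4828, 0.3501, 29.9, 0.022, [288.0, 35.0])
(0.4866, 0.2386, 29.9, 0.022, [293.0, 125.0])
(0.5525, 0.2407, 29.7, 0.0221, [342.0, 123.0])
(0.7474, 0.1963, 31.5, 0.019, [478.0, 159.0])
tray_bed [([0.522, 0.2937, 0.0035], 0.95)]
tongue_grip [([0.5183, 0.1504, 0.0234], 0.64), ([0.5212, 0.1936, -0.0038], 0.49)]
tongue ((523.2597045898438, 136.91580200195312), (11.95837116241455, 105.30766296386719), 1.9308284521102905) 678
tray_bed [([0.5183, 0.2921, 0.0017], 0.75)]
t 87.51 ee [ 0.4501 -0.0489  0.399 ] F [ 0.1  0.4 -0.4] w 0.0919
```

View pics/w14b.png

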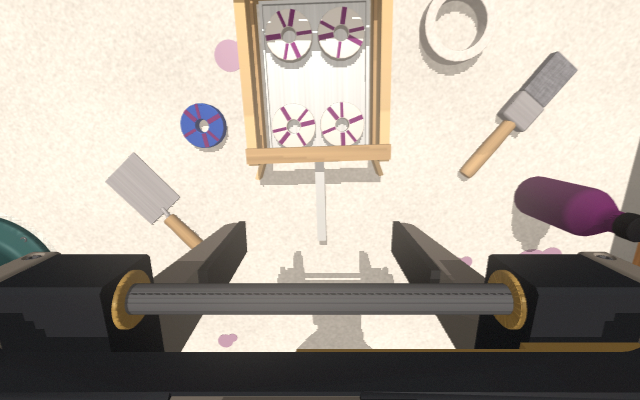

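View pics/t5b.png

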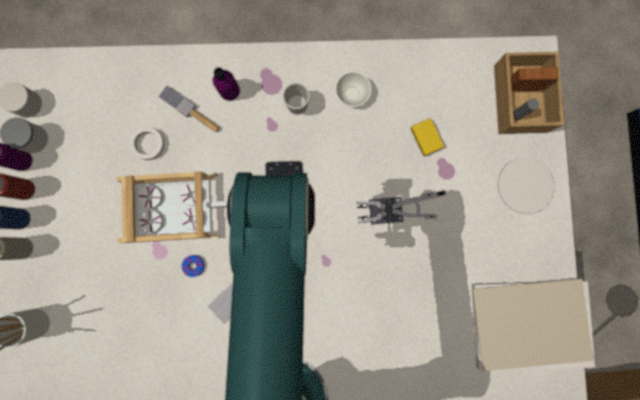

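Run:
```python
from h import *
env.pause(.3); print(workorder.finish_job())
```

```text
the job is handed in; nothing more can be done
None
```

I completed the whole sequence and handed the job in at about 88 s of the 210 s allowed; no verdict was reported.

**What I did:**
- **Clamping:** I drew the tray back so the tongue's end lay between the jaws, then squeezed the handles. The clamp stayed at about 44.5 mm over the handles after letting go, which fits the last ratchet tooth. It measured the same again after all the discs were aboard.
- **Discs:** I laid all four white-and-purple discs in a 2×2 pattern, each about 56 mm along and 33 mm across from the tray's centre. One of them was knocked about 4 cm aside during the run, so I measured it again before picking it up. I left the blue look-alike alone.
- **Release and sliding home:** I pressed the tail pad down and the clamp sprang open to about 70 mm over the handles. I then slid the tray into the rack until I felt the back stop with 8.6 N of push.

**Last checks:**
- The tray's centre lies about 100–101 mm in from the mouth and within about 1 mm of the centre line.
- The tray is square to the rack to within measurement.
- All four discs lie flat at the right height.
- The clamp still looks open in the last overhead picture.
- The other things on the table look to be where they were, except that the arm hid part of the spatula.

No check failed. The top camera's network put the tray centre 2–6 mm off my own measurements, roughly its stated error.

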